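Set the filament selector to the cross port and press feed

ROBOT

A 6-joint arm with a two-finger parallel gripper is mounted at the origin on a cart in front of the work surface, level with it; the furniture and walls round the work are solid. World frame = base frame: x ahead of the robot, y to its left, z up, the work surface at z = 0. Lengths are in mm, angles in rad, forces in N, time in s.
With the tool pointing down it reaches from about 300 to 950 mm from the base axis. Payload 3.1 kg.
Tool frame: the origin (TCP) lies on the centre line of the jaws, within the pads' length; the fingertips stand 14 mm ahead of it and the grasp point (between the pads) lies 5 mm behind it; z points along the fingers, y is the line along which they close (so a half turn about z gives the same grasp; the last joint's range is limited). The gripper opens to 85 mm and grips with 20 to 120 N. Pads are 22 mm wide; open, the fingers measure 114 mm over their backs; the gripper's body (76 mm by 85 mm) begins 54 mm behind the grasp point. The pads swing forward as they close: fully open they stand 13 mm farther back than shut.
Start: joints at [1.199, 0.308, 1.634, -0, 1.2, -0.07], TCP at [185.801, 596.75, 245.272] pointing down, gripper open.
Joint ranges: [-3.06, 3.06], [-0.79, 1.96], [0.05, 2.63], [-1.19, 4.34], [0.05, 2.64], [-2.94, 2.94]. Speed limits (rad/s): [2.79, 2.79, 3.14, 3.14, 3.14, 3.14].

INTERFACE

Orientations are given as a rotation vector (axis times angle).
In Python, from workcell import bot gives the robot as it stands. The module is installed in compiled form; this text tells all that it offers.
- The arm moves only by the shell command python3 -m pendant 'ROWS' [FORCE]. ROWS is JSON, a list of rows, each an object of numbers: "x", "y", "z": the shift along the tool's x, y, z in m; "wx", "wy", "wz": the turn, a rotation vector about the tool's x, y, z in rad; "hand": the opening, from 0 (shut) to 1 (fully open). In form: [{"x": .., "y": .., "z": .., "wx": .., "wy": .., "wz": .., "hand": ..}, ...]. A call has 1 to 20 rows; each row is the pose to reach, as a shift and turn from the pose commanded when the call began, along the tool's axes at that moment; what a row does not reach only later rows make up. A row lasts 1/12 s, in which the tool goes at most 41.7 mm and 7.16 degrees, less where a joint would pass 70% of its speed; a pose out of reach is approached as far as the arm can. A call with a gripper value outside its range is refused whole. The fingers move at their own pace and stop on an object; FORCE is the grip in N (left out, the last holds). Time passes only in rows, so rows that repeat a pose let the fingers close. It gives the time, the measured TCP pose, the force, the opening and the grip force at its end, in the units of the state.
- bot.observe(): the state, without advancing time (a new reading comes with each control period).
- bot.get_image(name): name is "scene" or "top" or "wrist"; returns a dict with "img" (480x640x3 uint8, red, green, blue), "z_map" (480x640 float32, mm along the optical axis (not along the pixel's ray), 0 where there is no reading), "camera_matrix" (3x3 intrinsics, pixels), "rvec" (rotation vector, rad) and "tvec" (3), from world to camera coordinates, as OpenCV has them. Camera axes: x right, y down, z forward; pixel columns grow to the right and rows downward; lengths in mm; the calibration is good to about 2 mm. A picture is of the moment at which its call begins.
- bot.finish_job(): hands the job in; it is judged then, once.
The state is a dict: "t": time; "q": joint angles; "joint_velocities": joint speeds; "effort": joint torques, N m; "tcp_pos": TCP position; "tool_rot": TCP orientation; "ft_force": force on the tool from outside, world axes, zero at the start; "ft_torque": the same for the moment, N m; "width": finger opening in mm; "grip_force": force on a finger pad.
Only numpy, scipy, OpenCV 4.12 (cv2) and the standard library are available. Lean on these libraries where they do the work, as an engineer would, in place of code of your own. Each camera call takes 0.05 s, during which the arm holds its last target. There are 200 camera calls.

TASK

With the fingertips only, gently push the tab that stands up on the filament selector's dial round until it points at the middle of the port tag shaped like a plus-cross, and let go of it. Then, and not before, press the round feed button fully in and release it. Do not pinch the tab or pick up anything, and leave the loose things on the bench where they are.

Things in the scene. Friction and masses are not known exactly. Their poses are not given: they have to be found in the camera images.
- selector: fixed filament selector bolted to the bench: black round hub 104 mm across, 30 mm high, with four radial arms 42 mm wide, 26 mm high, reaching 108 mm from the axis, each with a brass port at its end (to 116 mm). Origin: on the dial's vertical axis at bench level. Local -x is the front; arms lie at -72, -36, +36, +72 degrees from it (counter-clockwise from above positive)
- dial (a joint): angle (rad) of the selector's aluminium dial (disc 88 mm across, its top 43 mm above the bench) about its vertical axis, counter-clockwise from above positive; 0 when the tab points to the front (selector's local -x), stops at -1.75 and +1.75; starts in the gap between the inner arms. Friction about 0.11 N m, no clicks: it stays where it is left
- tab_top (a point): point on the top edge of the tab, 52 mm from the dial axis, 83 mm above the bench. The tab is an upright radial plate on the dial, 10 mm thick, from 16 to 64 mm from the axis, from 43 to 83 mm above the bench, overhanging the disc's rim; a small nose (to 71 mm) at its foot marks its pointing direction
- pointer (a point): point that turns with the dial, in empty air on the tab's centre line, 88 mm from the axis and 63 mm above the bench: straight over a tag's centre when the tab points straight at that tag
- tag_cross: THE WANTED TAG: plus-shaped cross 37 mm across, bars 11 mm wide, lying on one arm of the selector, 3 mm thick, its underside 26 mm above the bench; same white plastic as the other tags; origin: centre of its underside, on the arm's centre line, 88 mm from the dial axis. Which arm bears which tag varies
- tag_disc: round disc tag 36 mm across, lying on one arm of the selector, 3 mm thick, its underside 26 mm above the bench; same white plastic as the other tags; origin: centre of its underside, on the arm's centre line, 88 mm from the dial axis. Which arm bears which tag varies
- tag_square: square tag 32 mm wide, lying on one arm of the selector, 3 mm thick, its underside 26 mm above the bench; same white plastic as the other tags; origin: centre of its underside, on the arm's centre line, 88 mm from the dial axis. Which arm bears which tag varies
- tag_bars: tag of two separate parallel bars, each 36x11 mm, 23 mm apart centre to centre, lying on one arm of the selector, 3 mm thick, its underside 26 mm above the bench; same white plastic as the other tags; origin: centre of its underside, on the arm's centre line, 88 mm from the dial axis. Which arm bears which tag varies
- feed_box: fixed grey box 75x75x30 mm that carries the feed button; origin: centre of its underside on the bench
- feed_top (a point): centre of the top of the feed button, a white round cap 30 mm across in a black collar 46 mm across on the feed box; 52 mm above the bench when out, the collar's top 10 mm lower; it moves down with the cap
- feed (a joint): travel of the feed button: 0 when out, grows as it is pressed down, 0.006 m fully in; a spring (about 1.5 N at first, 5 N fully in) brings it out again
- tin: bystander: round tin with lid, 55 mm across, 24 mm high. Loose, to be left alone; origin: centre of its underside
- tape: bystander: roll of black tape lying flat, 59 mm across, 19 mm high. Loose, to be left alone; origin: centre of its underside
- glue: bystander: upright glue stick, 26x30 mm, 91 mm high. Loose, to be left alone; origin: centre of its underside
- lump: bystander: shaggy black printed bust, 59x57 mm, 69 mm high. Loose, to be left alone; origin: centre of its underside
- card: bystander: small light wood tile 26x30x10 mm. Loose, to be left alone; origin: centre of its underside

How it is judged (in metres and radians):
On the way, in this order (a step that is already met when the one before it is completed fails the run):
1. the tab points at the cross tag (within 10 mm at the tag), still and untouched (horizontal distance between pointer and tag_cross below 0.01 m and velocity of joint dial between -0.05 and 0.05 rad/s and contact force between the fingers and selector below 0.3 N), for 0.2 s.
2. the feed button is pressed fully in (at least 4.5 mm of 6) with the tab at the cross tag (horizontal distance between pointer and tag_cross below 0.01 m and value of joint feed above 0.0045 m), for 0.05 s.
At the end, for the whole second after the job is handed in: the dial is at rest with the tab's centre line within 10 mm (6.5 degrees) of the centre of the cross tag, the feed button is out again (less than 1.5 mm in), and each loose thing is within 20 mm of where it stood (horizontal distance between pointer and tag_cross below 0.01 m and velocity of joint dial between -0.05 and 0.05 rad/s and value of joint feed below 0.0015 m and distance of each of tin, tape, glue, lump, card from where it was at the start of the episode below 0.02 m); the robot touches nothing.
It fails at once if the feed button is pressed while the tab does not point at the cross tag (more than 10 mm off at the tag) (value of joint feed above 0.002 m and horizontal distance between pointer and tag_cross above 0.01 m).
It fails at once if the selector is rammed or its tab gripped (fingers on it with more than 30 N) (contact force between the fingers and selector above 30 N).
It fails at once if a loose thing is moved more than 20 mm, lifted or knocked over (distance of any of tin, tape, glue, lump, card from where it was at the start of the episode above 0.02 m or angle between any of glue, lump's own z axis and vertical above 0.4 rad).
It also fails if it takes over 45 s, if anything falls off the work surface, if the arm or the gripper's body presses on something with over 40 N, if the wrist force passes 120 N, or if a joint passes its speed limit or range.

## Working session

There is one attempt and no reset: what is moved stays moved. The work goes in short steps, Python scripts to look and compute and a shell command to move; the robot and the scene stay as the last step left them, time stands still between calls to the robot, and variables do not carry over. Pictures are saved under pics/ and viewed, at most 10 in all, crops included, and the job is handed in when it is done.

```bash
mkdir -p pics
cat > h.py <<'E'
import numpy as np, cv2
from workcell import bot
def cam(n):
    d=bot.get_image(n); d['R']=cv2.Rodrigues(np.array(d['rvec'],float))[0]; d['t']=np.array(d['tvec'],float).ravel(); return d
def ray(d,u,v,h):
    K=np.array(d['camera_matrix']); c=-d['R'].T@d['t']; r=d['R'].T@np.linalg.inv(K)@np.array([u,v,1.]); return c+r*(h-c[2])/r[2]
def cloud(d):
    K=np.array(d['camera_matrix']); v,u=np.mgrid[:480,:640]; z=d['z_map'].astype(float)
    p=np.stack([(u-K[0,2])/K[0,0]*z,(v-K[1,2])/K[1,1]*z,z],-1); return (p-d['t'])@d['R']
def proj(d,p):
    return cv2.projectPoints(np.array(p,float).reshape(-1,3),np.array(d['rvec'],float),np.array(d['tvec'],float),np.array(d['camera_matrix']),None)[0].reshape(-1,2)
def save(n,im): cv2.imwrite('pics/'+n,cv2.cvtColor(im,cv2.COLOR_RGB2BGR))
E
python3 - <<'E'
from h import *
import pickle
s=bot.observe();print(s)
for n in('top','scene'):
    d=cam(n);save(n+'0.png',d['img']);pickle.dump(d,open(n+'.pkl','wb'));print(n,-d['R'].T@d['t'])
E
```

```text
{'t': 0.0, 'q': array([ 1.19930609e+00,  3.09039592e-01,  1.63519013e+00, -1.13659010e-05,
        1.19969292e+00, -6.96744096e-02]), 'joint_velocities': array([ 0.00165808, -0.00017504,  0.00091944, -0.00035786, -0.00028147,
        0.00074643]), 'effort': array([-3.84063633e-04, -4.15245759e+01, -2.76667660e+01, -2.14044899e-04,
        1.01736040e-02, -1.55094551e-07]), 'tcp_pos': array([185.50996874, 596.00552969, 244.02379258]), 'tool_rot': array([-0.472212  , -3.10539361,  0.00357434]), 'ft_force': array([ 0.31626085, -0.44825327,  0.19143364]), 'ft_torque': array([-0.01274838,  0.06314248, -0.00680508]), 'grip_force': 0.0, 'width': 85.1403483124187}
top [ 383.6646985   191.78518292 1325.66875361]
scene [-342.94304308 1001.62658955  930.09855611]
```

View pics/top0.png

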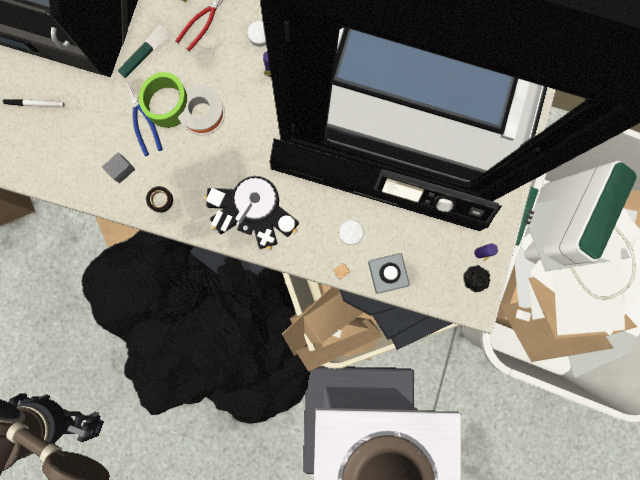

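View pics/scene0.png

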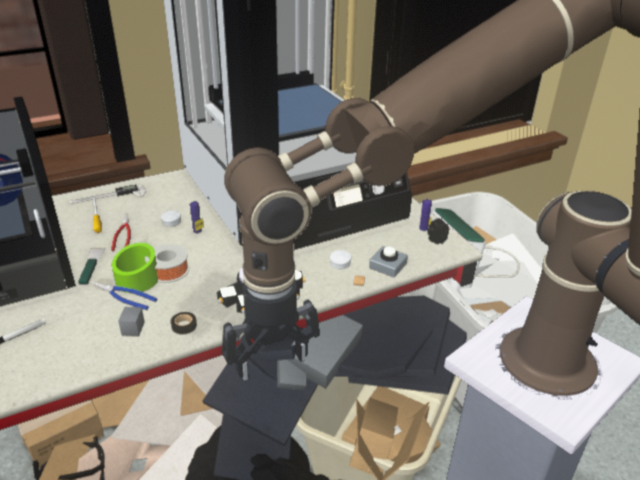

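The top view shows the selector at about (255,198), with tags square (216,197), bars (221,220), cross (266,237) and disc (287,223). The tab points down-left toward (240,222), the button is at (391,273), and the glue, lump, tin, tape and card are all well away. Next I'll measure these.

Run:
```python
from h import *
import pickle
d=pickle.load(open('top.pkl','rb'));im=d['img'];P=cloud(d)
save('crop0.png',cv2.resize(im[160:300,180:420],None,fx=3.3,fy=3.3,interpolation=cv2.INTER_CUBIC))
g=im.min(2).astype(int)
m=((g>190)&(P[...,2]>15)).astype(np.uint8); m[:160]=0;m[300:]=0;m[:,:190]=0;m[:,420:]=0
n,l,st,c=cv2.connectedComponentsWithStats(m)
for i in range(1,n):
    if st[i,4]>25: print(c[i].round(1),st[i],'z',np.median(P[l==i][:,2]).round(), 'h29',ray(d,*c[i],29).round(1),'h43',ray(d,*c[i],43).round(1),'h52',ray(d,*c[i],52).round(1))
# tab: depth points above 65
Z=P[...,2]; mt=(Z>70)&(Z<95); mt[:170]=0;mt[250:]=0;mt[:,:200]=0;mt[:,310:]=0
q=P[mt];print(len(q),q.mean(0)); 
if len(q)>5:
    u,s,v=np.linalg.svd(q[:,:2]-q[:,:2].mean(0));print(v[0],((q[:,:2]-q[:,:2].mean(0))@v[0]).min(),((q[:,:2]-q[:,:2].mean(0))@v[0]).max())
print(np.median(P[190:230,330:345,2]))
```

```text
[254.1 197.8] [ 234  178   41   43 1131] z 42.0 h29 [606.2 307.2  29. ] h43 [603.8 305.9  43. ] h52 [602.3 305.1  52. ]
[401.2 190.8] [382 181  38  20 407] z 130.0 h29 [632.6 -18.7  29. ] h43 [629.9 -16.4  43. ] h52 [628.2 -15.   52. ]
[215.  196.6] [206 188  19  18 206] z 28.0 h29 [606.1 393.3  29. ] h43 [603.7 391.1  43. ] h52 [602.2 389.7  52. ]
[216.4 217.9] [211 210  11  16  81] z 28.0 h29 [558.9 388.   29. ] h43 [557.  385.8  43. ] h52 [555.8 384.5  52. ]
[225.8 222.4] [221 215  11  16  81] z 30.0 h29 [549.7 366.9  29. ] h43 [547.9 365.   43. ] h52 [546.8 363.8  52. ]
[285.8 223.1] [278 216  16  15 194] z 29.0 h29 [552.2 235.4  29. ] h43 [550.4 234.9  43. ] h52 [549.2 234.6  52. ]
[350.5 231.7] [339 220  24  24 467] z 23.0 h29 [537.5  92.5  29. ] h43 [535.8  93.5  43. ] h52 [534.7  94.2  52. ]
[265.2 236.6] [257 229  17  16 139] z 28.0 h29 [521.  279.4  29. ] h43 [519.5 278.5  43. ] h52 [518.6 277.9  52. ]
[390.1 272.1] [384 266  13  13 140] z 51.0 h29 [451.    3.6  29. ] h43 [450.3   5.6  43. ] h52 [449.8   6.9  52. ]
193 [601.64093763 281.08303613  81.93106246]
[-0.58272093  0.81267233] -108.85063886552948 77.04368335897345
-0.3829867339681022
```

View pics/crop0.png

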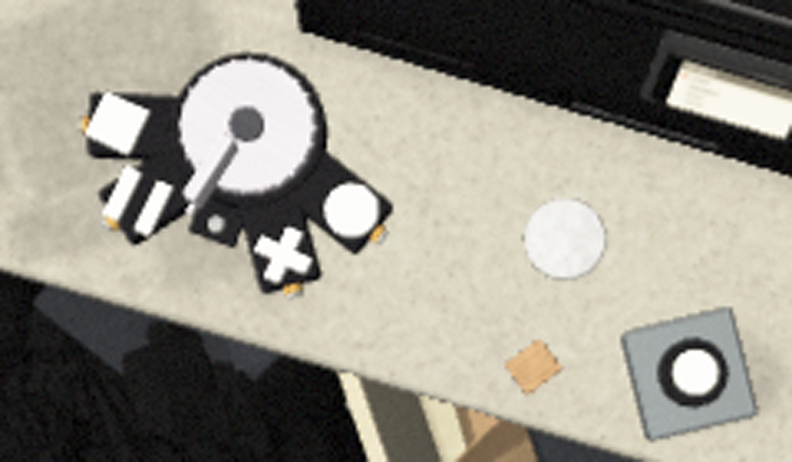

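The crop confirms the cross on the second-from-right (inner) arm at crop (283,255), and the tab pointing down-left at (192,205). Next I'll compute the axis, the front direction and the tab angle.

```bash
cat > tab.py <<'E'
from h import *
def tab(d,C,a0):
    P=cloud(d);Z=P[...,2];r=np.hypot(P[...,0]-C[0],P[...,1]-C[1])
    m=(Z>74)&(Z<90)&(r>20)&(r<70);q=P[m][:,:2]-C
    a=np.arctan2(-q[:,1],-q[:,0]); return len(q),np.degrees(np.median(a)-a0),np.hypot(*q.T).min(),np.hypot(*q.T).max(),Z[m].mean()
E
python3 - <<'E'
from tab import *
import pickle
from scipy.optimize import least_squares
d=pickle.load(open('top.pkl','rb'))
T=np.array([[606.1,393.3],[554.3,377.5],[521,279.4],[552.2,235.4]]);A=np.radians([-72,-36,36,72])
f=lambda p:np.r_[(p[0]-88*np.cos(A+p[2])-T[:,0]),(p[1]-88*np.sin(A+p[2])-T[:,1])]
s=least_squares(f,[604,306,-.3]);print(s.x,np.degrees(s.x[2]),s.fun.round(1))
print(tab(d,s.x[:2],s.x[2]))
P=cloud(d);Z=P[...,2];r=np.hypot(P[...,0]-s.x[0],P[...,1]-s.x[1]);print(Z[(r<140)].max())
R=cv2.Rodrigues(bot.observe()['tool_rot'])[0];print(R.round(3))
E
```

```text
[ 6.04964696e+02  3.05534027e+02 -3.28392402e-01] -18.81549868440593 [ 0.1 -0.  -0.1  0.   0.2 -0.   0.1 -0.3]
(104, np.float64(-11.227934197407878), np.float64(20.0298017014489), np.float64(63.85881959700879), np.float64(81.75915986360657))
735.751529818882
[[-0.955  0.297 -0.001]
 [ 0.297  0.955 -0.002]
 [ 0.    -0.002 -1.   ]]
```

```bash
python3 -m pendant '[{"x":-0.2,"y":-0.046,"hand":0.0},{"x":-0.2,"y":-0.046,"wz":0.1,"hand":0.0},{"x":-0.2,"y":-0.046,"wz":0.222,"hand":0.0},{"x":-0.2,"y":-0.046,"wz":0.222,"hand":0.0},{"x":-0.2,"y":-0.046,"wz":0.222,"hand":0.0},{"x":-0.449,"y":-0.1035,"z":0.06,"wz":0.222,"hand":0.0},{"x":-0.449,"y":-0.1035,"z":0.06,"wz":0.222,"hand":0.0},{"x":-0.449,"y":-0.1035,"z":0.06,"wz":0.222,"hand":0.0},{"x":-0.449,"y":-0.1035,"z":0.06,"wz":0.222,"hand":0.0},{"x":-0.449,"y":-0.1035,"z":0.06,"wz":0.222,"hand":0.0},{"x":-0.449,"y":-0.1035,"z":0.06,"wz":0.222,"hand":0.0},{"x":-0.449,"y":-0.1035,"z":0.06,"wz":0.222,"hand":0.0},{"x":-0.449,"y":-0.1035,"z":0.06,"wz":0.222,"hand":0.0},{"x":-0.449,"y":-0.1035,"z":0.06,"wz":0.222,"hand":0.0},{"x":-0.449,"y":-0.1035,"z":0.06,"wz":0.222,"hand":0.0}]'
python3 - <<'E'
from tab import *
d=cam('wrist');save('w1.png',d['img'])
C=np.array([605,305.5]);print(tab(d,C,-.328))
s=bot.observe();R=cv2.Rodrigues(s['tool_rot'])[0];print(R.round(3))
a=np.radians(-30);e=np.array([-np.cos(a),-np.sin(a)]);n=-np.array([-e[1],e[0]])
v=np.r_[s['tcp_pos'][:2]-C];print(v@e,v@n)
E
```

```text
$[0]: bad value
  return _methods._mean(a, axis=axis, dtype=dtype,
  ret = ret.dtype.type(ret / rcount)
Traceback (most recent call last):
  File "tab.py", line 5, in tab
    a=np.arctan2(-q[:,1],-q[:,0]); return len(q),np.degrees(np.median(a)-a0),np.hypot(*q.T).min(),np.hypot(*q.T).max(),Z[m].mean()
                                                                             ~~~~~~~~~~~~~~~~~~^^
ValueError: zero-size array to reduction operation minimum which has no identity
```

View pics/w1.png

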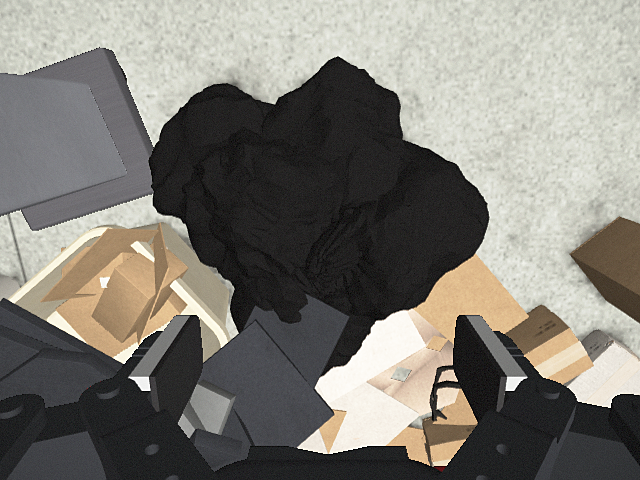

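The wrist view shows only the open fingers (170,370 and 480,370) over the floor, because the move was refused. Each row probably needs all seven keys.

```bash
python3 -m pendant '[{"x":-0.2,"y":-0.046,"z":0,"wx":0,"wy":0,"wz":0,"hand":0},{"x":-0.2,"y":-0.046,"z":0,"wx":0,"wy":0,"wz":0.1,"hand":0},{"x":-0.2,"y":-0.046,"z":0,"wx":0,"wy":0,"wz":0.222,"hand":0},{"x":-0.2,"y":-0.046,"z":0,"wx":0,"wy":0,"wz":0.222,"hand":0},{"x":-0.2,"y":-0.046,"z":0,"wx":0,"wy":0,"wz":0.222,"hand":0},{"x":-0.449,"y":-0.1035,"z":0.06,"wx":0,"wy":0,"wz":0.222,"hand":0},{"x":-0.449,"y":-0.1035,"z":0.06,"wx":0,"wy":0,"wz":0.222,"hand":0},{"x":-0.449,"y":-0.1035,"z":0.06,"wx":0,"wy":0,"wz":0.222,"hand":0},{"x":-0.449,"y":-0.1035,"z":0.06,"wx":0,"wy":0,"wz":0.222,"hand":0},{"x":-0.449,"y":-0.1035,"z":0.06,"wx":0,"wy":0,"wz":0.222,"hand":0},{"x":-0.449,"y":-0.1035,"z":0.06,"wx":0,"wy":0,"wz":0.222,"hand":0},{"x":-0.449,"y":-0.1035,"z":0.06,"wx":0,"wy":0,"wz":0.222,"hand":0},{"x":-0.449,"y":-0.1035,"z":0.06,"wx":0,"wy":0,"wz":0.222,"hand":0},{"x":-0.449,"y":-0.1035,"z":0.06,"wx":0,"wy":0,"wz":0.222,"hand":0}]'
cat > st.py <<'E'
from tab import *
d=cam('wrist');C=np.array([605,305.5])
try: print(tab(d,C,-.328))
except Exception as x: print('notab')
s=bot.observe();R=cv2.Rodrigues(s['tool_rot'])[0]
a=np.arctan2(-R[1,0],-R[0,0]);print('tool ang',np.degrees(a)+18.8,R[2].round(3),s['tcp_pos'].round(1),s['ft_force'].round(1),s['t'])
v=s['tcp_pos'][:2]-C;print('radial,cw in tool axes',v@R[:2,0],v@R[:2,1])
E
python3 - <<'E'
from st import *
save('w2.png',d['img'])
E
```

```text
t: 1.32
tcp_pos: [583.5, 363.8, 184.3]
tool_rot: [-0.816, -3.032, 0.001]
ft_force: [-0.4, -0.1, 0.3]
width: 0.2
grip_force: 0.0
(1416, np.float64(-15.134936699569725), np.float64(20.000359264164846), np.float64(63.00263921905719), np.float64(82.36575470473308))
tool ang -11.229740143436569 [ 0.002 -0.001 -1.   ] [582.8 364.8 184.9] [-0.3  0.8  0.2] 1.3667
radial,cw in tool axes 48.83203244143797 40.21712370590609
```

View pics/w2.png

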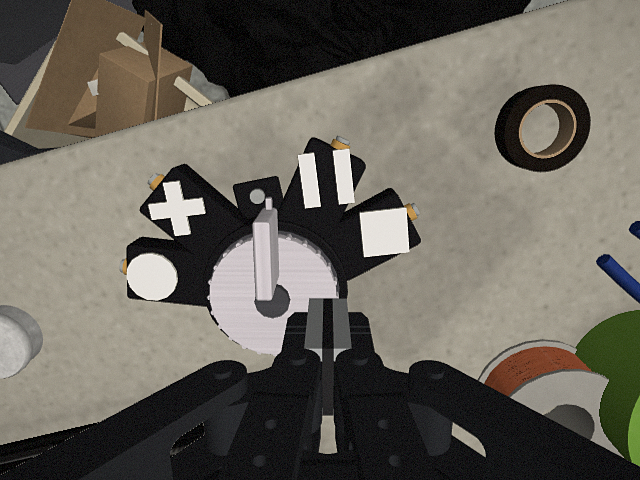

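The wrist view shows the tab at (265,250), clear of the closed fingers at (327,320), and the cross at (176,208). I'll lower the fingers beside the tab on the clockwise side.

```bash
python3 -m pendant '[{"x":0,"y":0,"z":0.04,"wx":0,"wy":0,"wz":0,"hand":0},{"x":0,"y":0,"z":0.08,"wx":0,"wy":0,"wz":0,"hand":0},{"x":0,"y":0,"z":0.111,"wx":0,"wy":0,"wz":0,"hand":0},{"x":0,"y":0,"z":0.111,"wx":0,"wy":0,"wz":0,"hand":0},{"x":0,"y":0,"z":0.111,"wx":0,"wy":0,"wz":0,"hand":0}]'
python3 - <<'E'
from st import *
save('w3.png',d['img'])
E
```

```text
t: 1.78
tcp_pos: [580.5, 364.9, 72.4]
tool_rot: [-0.809, -3.031, 0.006]
ft_force: [-0.1, -0.3, 0.4]
width: 0.0
grip_force: 0.0
(2590, np.float64(-16.17489195003752), np.float64(20.11077625815978), np.float64(69.99304812175521), np.float64(81.65586770349421))
tool ang -11.097046924995162 [-0.     0.001 -1.   ] [583.1 366.   75.3] [-0.1  0.4  0.9] 1.8333
radial,cw in tool axes 49.1685591695223 41.48473754427802
```

View pics/w3.png

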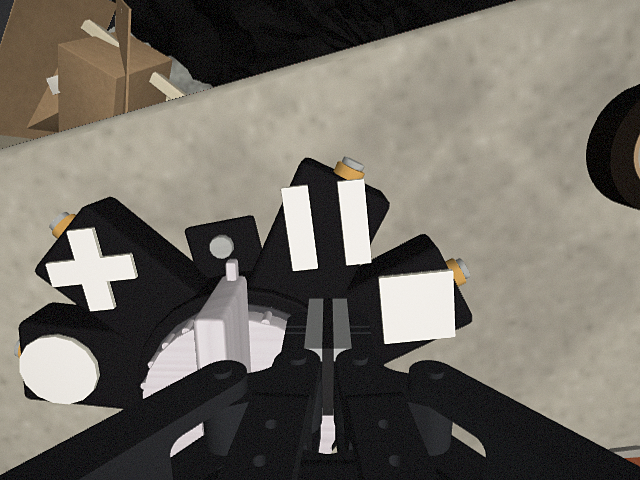

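The tab at (222,320) is beside the fingers at (327,330), with a clear gap. I'll check the height of the linkage knuckle at (228,370) against the 83 mm tab.

Run:
```python
from st import *
P=cloud(d)
for u,v in [(228,370),(210,400),(296,360),(290,400),(307,330),(312,345),(314,302),(345,302)]:
    p=P[v,u]; print((u,v),p.round(1),((p-s['tcp_pos'])@R).round(1))
```

```text
(2950, np.float64(-16.24109155211421), np.float64(20.06070116524004), np.float64(69.99773629269606), np.float64(81.7462348288297))
tool ang -11.122553270523863 [-0.002  0.004 -1.   ] [584.7 366.4  77.1] [-0.3  0.1  0.6] 1.8833
radial,cw in tool axes 48.01579612139288 42.68315098758474
(228, 370) [559.6 351.6 114. ] [ 14.3 -25.3 -37. ]
(210, 400) [559.4 349.6 124.2] [ 13.4 -27.  -47.2]
(296, 360) [567.9 365.4 109.1] [ 14.   -9.2 -32.1]
(290, 400) [564.7 367.6 130. ] [ 17.8  -8.8 -52.9]
(307, 330) [571.1 365.7  88.6] [ 11.3  -7.4 -11.5]
(312, 345) [571.8 367.4  97.7] [ 11.6  -5.6 -20.6]
(314, 302) [571.8 367.   68.9] [11.4 -5.9  8.2]
(345, 302) [576.9 376.4  69.5] [11.7  4.7  7.6]
```

Fingertip half-thickness is about 7 mm and the knuckles stand well above the tab. I'll push about 30° along an arc.

```bash
python3 -m pendant '[{"x":0,"y":-0.01,"z":0,"wx":0,"wy":0,"wz":0,"hand":0},{"x":0,"y":-0.02,"z":0,"wx":0,"wy":0,"wz":0,"hand":0},{"x":0,"y":-0.025,"z":0,"wx":0,"wy":0,"wz":0,"hand":0},{"x":0,"y":-0.028,"z":0,"wx":0,"wy":0,"wz":0,"hand":0},{"x":0.0005,"y":-0.0302,"z":0,"wx":0,"wy":0,"wz":-0.044,"hand":0},{"x":0.0009,"y":-0.0323,"z":0,"wx":0,"wy":0,"wz":-0.087,"hand":0},{"x":0.0012,"y":-0.0345,"z":0,"wx":0,"wy":0,"wz":-0.131,"hand":0},{"x":0.0014,"y":-0.0366,"z":0,"wx":0,"wy":0,"wz":-0.175,"hand":0},{"x":0.0015,"y":-0.0388,"z":0,"wx":0,"wy":0,"wz":-0.218,"hand":0},{"x":0.0016,"y":-0.0409,"z":0,"wx":0,"wy":0,"wz":-0.262,"hand":0},{"x":0.0015,"y":-0.043,"z":0,"wx":0,"wy":0,"wz":-0.305,"hand":0},{"x":0.0014,"y":-0.0452,"z":0,"wx":0,"wy":0,"wz":-0.349,"hand":0},{"x":0.0011,"y":-0.0473,"z":0,"wx":0,"wy":0,"wz":-0.393,"hand":0},{"x":0.0008,"y":-0.0495,"z":0,"wx":0,"wy":0,"wz":-0.436,"hand":0},{"x":0.0003,"y":-0.0516,"z":0,"wx":0,"wy":0,"wz":-0.48,"hand":0},{"x":-0.0002,"y":-0.0537,"z":0,"wx":0,"wy":0,"wz":-0.524,"hand":0},{"x":-0.0002,"y":-0.0537,"z":0,"wx":0,"wy":0,"wz":-0.524,"hand":0},{"x":-0.0002,"y":-0.0537,"z":0,"wx":0,"wy":0,"wz":-0.524,"hand":0}]'
python3 - <<'E'
from st import *
save('w4.png',d['img'])
E
```

```text
t: 3.38
tcp_pos: [557.6, 318.1, 75.2]
tool_rot: [0.002, 3.14, 0.002]
ft_force: [0.8, 1.9, 1.2]
width: 0.2
grip_force: 1.1
(4088, np.float64(22.238329660357476), np.float64(40.99220806025494), np.float64(62.502202039551136), np.float64(82.13919145522264))
tool ang 18.7363043597333 [-0.001  0.001 -1.   ] [557.5 318.   75. ] [0.7 2.3 1.1] 3.4333
radial,cw in tool axes 47.56215375044521 12.496309343391106
```

View pics/w4.png

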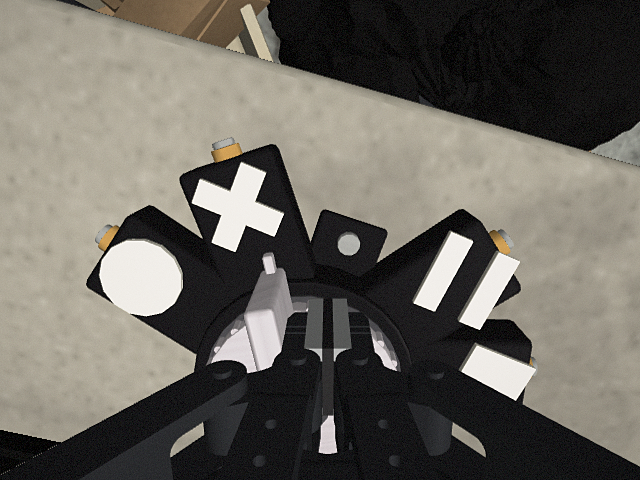

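The fingers are flush on the tab with a light contact of about 2 N. The nose at (268,262) is heading for the cross at (238,207). I'll push 15° more and back off to measure.

```bash
python3 -m pendant '[{"x":0.0005,"y":-0.0021,"z":0,"wx":0,"wy":0,"wz":-0.044,"hand":0},{"x":0.0009,"y":-0.0042,"z":0,"wx":0,"wy":0,"wz":-0.087,"hand":0},{"x":0.0012,"y":-0.0063,"z":0,"wx":0,"wy":0,"wz":-0.131,"hand":0},{"x":0.0014,"y":-0.0085,"z":0,"wx":0,"wy":0,"wz":-0.175,"hand":0},{"x":0.0016,"y":-0.0106,"z":0,"wx":0,"wy":0,"wz":-0.218,"hand":0},{"x":0.0016,"y":-0.0127,"z":0,"wx":0,"wy":0,"wz":-0.262,"hand":0},{"x":0.0016,"y":-0.0127,"z":0,"wx":0,"wy":0,"wz":-0.262,"hand":0},{"x":0.0016,"y":-0.0127,"z":0,"wx":0,"wy":0,"wz":-0.262,"hand":0},{"x":0.004,"y":-0.003,"z":0,"wx":0,"wy":0,"wz":-0.262,"hand":0},{"x":0.0081,"y":0.0114,"z":0,"wx":0,"wy":0,"wz":-0.262,"hand":0},{"x":0.0081,"y":0.0114,"z":0,"wx":0,"wy":0,"wz":-0.262,"hand":0},{"x":0.0081,"y":0.0114,"z":0,"wx":0,"wy":0,"wz":-0.262,"hand":0}]'
python3 - <<'E'
from st import *
save('w5.png',d['img'])
P=cloud(d);Z=P[...,2];w=d['img'].min(2)>150
for n,m in(('top',(Z>80)&(Z<85)),('nose',(Z>43.5)&(Z<60)&w)):
    r=np.hypot(P[...,0]-C[0],P[...,1]-C[1]);m=m&w&((r>25)&(r<60) if n=='top' else (r>65)&(r<74));q=P[m][:,:2]-C
    print(n,len(q),q.mean(0).round(1) if len(q) else 0,(np.degrees(np.arctan2(-q[:,1],-q[:,0]))+18.8).mean() if len(q) else 0)
m=((Z>22)&(Z<35)&(d['img'].min(2)>190)).astype(np.uint8)
n,l,stt,c=cv2.connectedComponentsWithStats(m)
for i in range(1,n):
    if stt[i,4]>300: p=ray(d,*c[i],29)[:2];q=p-C;print(c[i],p.round(1),np.hypot(*q),np.degrees(np.arctan2(-q[1],-q[0]))+18.8)
E
```

```text
t: 4.43
tcp_pos: [548.1, 330.2, 73.8]
tool_rot: [0.413, -3.113, 0.001]
ft_force: [1.2, -0.7, 0.1]
width: 0.0
grip_force: 0.0
(3635, np.float64(38.751880373007666), np.float64(20.006901244697332), np.float64(69.99472602939397), np.float64(81.72501962190952))
tool ang 33.90357384710818 [ 0.001 -0.001 -1.   ] [548.3 329.7  73.9] [ 0.6  0.1 -0.4] 4.4833
radial,cw in tool axes 48.43606172000445 38.174702827621736
top 1686 [-46.9 -20. ] 41.8761046405804
nose 120 [-61.3 -26.5] 42.20025115559488
[227.86617572 201.84306755] [522.5 280.3] 86.21728559109397 35.79375452588542
[110.22340015 245.2731303 ] [554.  235.7] 86.4326689404619 72.66169622683907
[408.79304447 313.79076397] [551.4 368.2] 82.50855511565142 -30.684978784323075
[450.79254931 337.6734843 ] [557.8 390.4] 97.1366797387921 -42.11242482772816
```

View pics/w5.png

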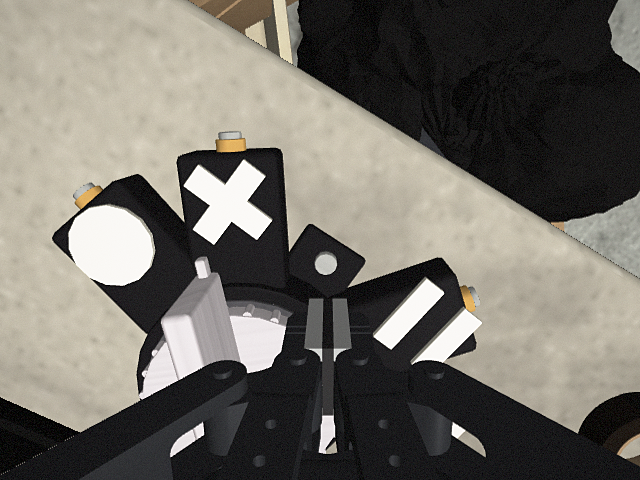

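The tab nose is at (202,268) and the cross at (228,202), so it may have overshot slightly. I'll raise the hand clear and measure from the top camera.

```bash
python3 -m pendant '[{"x":0,"y":0.02,"z":-0.04,"wx":0,"wy":0,"wz":0,"hand":0},{"x":0,"y":0.06,"z":-0.06,"wx":0,"wy":0,"wz":0,"hand":0},{"x":0,"y":0.1,"z":-0.08,"wx":0,"wy":0,"wz":0,"hand":0},{"x":0,"y":0.14,"z":-0.08,"wx":0,"wy":0,"wz":0,"hand":0},{"x":0,"y":0.14,"z":-0.08,"wx":0,"wy":0,"wz":0,"hand":0},{"x":0,"y":0.14,"z":-0.08,"wx":0,"wy":0,"wz":0,"hand":0},{"x":0,"y":0.14,"z":-0.08,"wx":0,"wy":0,"wz":0,"hand":0}]'
cat > m.py <<'E'
from st import *
for nm in('top','wrist'):
    d=cam(nm);save(nm+'_m.png',d['img']);P=cloud(d);Z=P[...,2];r=np.hypot(P[...,0]-C[0],P[...,1]-C[1])
    g=d['img'].min(2)
    m=(Z>79)&(Z<85.5)&(r<67); q=P[m][:,:2]
    c=q.mean(0);u,sv,vt=np.linalg.svd(q-c);e=vt[0]*np.sign(vt[0]@(c-C)); print(nm,len(q),'centroid',(c-C).round(1),'ang',np.degrees(np.arctan2(-(c-C)[1],-(c-C)[0]))+18.8,'line ang',np.degrees(np.arctan2(-e[1],-e[0]))+18.8, 'extent',np.ptp((q-c)@e))
    mm=((Z>22)&(Z<35)&(g>190)&(r<110)).astype(np.uint8)
    n,l,stt,cc=cv2.connectedComponentsWithStats(mm)
    for i in range(1,n):
        if stt[i,4]>60: p=ray(d,*cc[i],29)[:2]-C;print('  tag',cc[i].round(),np.hypot(*p).round(1),(np.degrees(np.arctan2(-p[1],-p[0]))+18.8).round(1))
E
python3 m.py
```

```text
t: 5.07
tcp_pos: [512.0, 463.8, 153.4]
tool_rot: [0.413, -3.113, 0.003]
ft_force: [-0.6, -0.8, -0.5]
width: 0.3
grip_force: 0.0
(1, np.float64(27.552852716108255), np.float64(21.02587196414983), np.float64(21.02587196414983), np.float64(74.908551313164))
tool ang 33.822657032438826 [ 0.002 -0.002 -1.   ] [512.2 462.9 153. ] [-0.4 -0.7  0.3] 5.1167
radial,cw in tool axes 48.81395009542449 176.08129456814842
top 85 centroid [-36.  -16.2] ang 43.09185197624314 line ang 41.776742390199885 extent 47.634336524116584
  tag [215. 197.] 87.8 -71.9
  tag [216. 218.] 94.4 -41.9
  tag [226. 222.] 82.7 -29.2
  tag [286. 223.] 87.9 71.9
  tag [265. 237.] 88.0 36.0m.py:6: RuntimeWarning: Mean of empty slice.
  c=q.mean(0);u,sv,vt=np.linalg.svd(q-c);e=vt[0]*np.sign(vt[0]@(c-C)); print(nm,len(q),'centroid',(c-C).round(1),'ang',np.degrees(np.arctan2(-(c-C)[1],-(c-C)[0]))+18.8,'line ang',np.degrees(np.arctan2(-e[1],-e[0]))+18.8, 'extent',np.ptp((q-c)@e))
  ret = um.true_divide(
Traceback (most recent call last):
  File "m.py", line 6, in <module>
    c=q.mean(0);u,sv,vt=np.linalg.svd(q-c);e=vt[0]*np.sign(vt[0]@(c-C)); print(nm,len(q),'centroid',(c-C).round(1),'ang',np.degrees(np.arctan2(-(c-C)[1],-(c-C)[0]))+18.8,'line ang',np.degrees(np.arctan2(-e[1],-e[0]))+18.8, 'extent',np.ptp((q-c)@e))
                                                                                                                                                                                                                                        ~~~~~~^^^^^^^^^
ValueError: zero-size array to reduction operation maximum which has no identity
```

The top view gives the tab at about 42° against the cross at 36°, so it has to come back about 6° from the other side. I'll check clearance to the printer there first.

Run:
```python
from h import *
import pickle
P=cloud(pickle.load(open('top.pkl','rb')))
q=P[(P[...,2]>90)&(P[...,0]>500)&(P[...,0]<750)&(P[...,1]>120)&(P[...,1]<450)]
k=np.argsort(np.hypot(q[:,0]-572,q[:,1]-248))[:5];print(q[k].round(),np.hypot(q[k,0]-572,q[k,1]-248))
```

```text
[[654. 207.  92.]
 [662. 224.  91.]
 [662. 222.  92.]
 [660. 216.  93.]
 [664. 228.  93.]] [91.56452906 93.16920552 93.57746328 93.69469224 93.75721882]
```

```bash
python3 -m pendant '[{"x":-0.0026,"y":-0.04,"z":0,"wx":0,"wy":0,"wz":-0.038,"hand":0},{"x":-0.0026,"y":-0.08,"z":0,"wx":0,"wy":0,"wz":-0.038,"hand":0},{"x":-0.0026,"y":-0.12,"z":0,"wx":0,"wy":0,"wz":-0.038,"hand":0},{"x":-0.0026,"y":-0.16,"z":0,"wx":0,"wy":0,"wz":-0.038,"hand":0},{"x":-0.0026,"y":-0.2,"z":0,"wx":0,"wy":0,"wz":-0.038,"hand":0},{"x":-0.0026,"y":-0.223,"z":0,"wx":0,"wy":0,"wz":-0.038,"hand":0},{"x":-0.0026,"y":-0.223,"z":0,"wx":0,"wy":0,"wz":-0.038,"hand":0},{"x":-0.0026,"y":-0.223,"z":0,"wx":0,"wy":0,"wz":-0.038,"hand":0}]' ; python3 st.py
```

```text
t: 5.88
tcp_pos: [573.3, 246.7, 153.9]
tool_rot: [0.462, -3.106, 0.0]
ft_force: [0.2, 0.4, 0.6]
width: 0.0
grip_force: 0.0
(1775, np.float64(43.87983197631706), np.float64(20.016776003913588), np.float64(62.06380014933229), np.float64(82.3768031140568))
tool ang 35.81744772412665 [ 0.001  0.    -1.   ] [573.  248.2 153.9] [-0.7  0.7  0.6] 5.9333
radial,cw in tool axes 47.33878000378378 -45.40914812826449
```

```bash
python3 -m pendant '[{"x":0,"y":0,"z":0.04,"wx":0,"wy":0,"wz":0,"hand":0},{"x":0,"y":0,"z":0.079,"wx":0,"wy":0,"wz":0,"hand":0},{"x":0,"y":0,"z":0.079,"wx":0,"wy":0,"wz":0,"hand":0},{"x":0,"y":0,"z":0.079,"wx":0,"wy":0,"wz":0,"hand":0},{"x":0,"y":0.01,"z":0.079,"wx":0,"wy":0,"wz":0,"hand":0},{"x":0,"y":0.018,"z":0.079,"wx":0,"wy":0,"wz":0,"hand":0},{"x":0,"y":0.02,"z":0.079,"wx":0,"wy":0,"wz":0,"hand":0},{"x":0,"y":0.022,"z":0.079,"wx":0,"wy":0,"wz":0,"hand":0},{"x":0,"y":0.024,"z":0.079,"wx":0,"wy":0,"wz":0,"hand":0},{"x":0,"y":0.026,"z":0.079,"wx":0,"wy":0,"wz":0,"hand":0},{"x":0,"y":0.028,"z":0.079,"wx":0,"wy":0,"wz":0,"hand":0},{"x":0,"y":0.028,"z":0.079,"wx":0,"wy":0,"wz":0,"hand":0},{"x":0,"y":0.028,"z":0.079,"wx":0,"wy":0,"wz":0,"hand":0}]' ; python3 st.py; python3 m.py 2>&1 | grep -v Warn
```

```text
t: 7.02
tcp_pos: [564.7, 276.6, 75.4]
tool_rot: [-0.469, 3.106, 0.001]
ft_force: [1.5, -0.9, 1.1]
width: 0.1
grip_force: 0.6
(4026, np.float64(37.88013204520456), np.float64(39.63310931351796), np.float64(62.594574071893035), np.float64(82.24413555969778))
tool ang 35.9744795634076 [ 0.  0. -1.] [564.5 276.6  75.1] [ 0.9 -1.2  0.3] 7.0667
radial,cw in tool axes 47.20160217166913 -15.688778684410273
  c=q.mean(0);u,sv,vt=np.linalg.svd(q-c);e=vt[0]*np.sign(vt[0]@(c-C)); print(nm,len(q),'centroid',(c-C).round(1),'ang',np.degrees(np.arctan2(-(c-C)[1],-(c-C)[0]))+18.8,'line ang',np.degrees(np.arctan2(-e[1],-e[0]))+18.8, 'extent',np.ptp((q-c)@e))
  ret = um.true_divide(
(4036, np.float64(37.96394175159372), np.float64(40.02716276241832), np.float64(62.621747330654564), np.float64(82.2233464076588))
tool ang 35.97344309327607 [ 0.001  0.    -1.   ] [564.4 276.5  75. ] [-0.1 -0.6  0.3] 7.1167
radial,cw in tool axes 47.34071447201592 -15.705371244133696
Traceback (most recent call last):
  File "m.py", line 6, in <module>
    c=q.mean(0);u,sv,vt=np.linalg.svd(q-c);e=vt[0]*np.sign(vt[0]@(c-C)); print(nm,len(q),'centroid',(c-C).round(1),'ang',np.degrees(np.arctan2(-(c-C)[1],-(c-C)[0]))+18.8,'line ang',np.degrees(np.arctan2(-e[1],-e[0]))+18.8, 'extent',np.ptp((q-c)@e))
                                                                                                                                                                                                                                        ~~~~~~^^^^^^^^^
ValueError: zero-size array to reduction operation maximum which has no identity
```

Now back off, lift and measure.

```bash
python3 -m pendant '[{"x":0,"y":-0.01,"z":0,"wx":0,"wy":0,"wz":0,"hand":0},{"x":0,"y":-0.03,"z":0,"wx":0,"wy":0,"wz":0,"hand":0},{"x":0,"y":-0.04,"z":-0.04,"wx":0,"wy":0,"wz":0,"hand":0},{"x":0.01,"y":-0.06,"z":-0.07,"wx":0,"wy":0,"wz":0,"hand":0},{"x":0.02,"y":-0.1,"z":-0.09,"wx":0,"wy":0,"wz":0,"hand":0},{"x":0.04,"y":-0.14,"z":-0.09,"wx":0,"wy":0,"wz":0,"hand":0},{"x":0.05,"y":-0.17,"z":-0.09,"wx":0,"wy":0,"wz":0,"hand":0},{"x":0.05,"y":-0.17,"z":-0.09,"wx":0,"wy":0,"wz":0,"hand":0},{"x":0.05,"y":-0.17,"z":-0.09,"wx":0,"wy":0,"wz":0,"hand":0}]' ; python3 m.py 2>&1 | grep -E "tag|ang"
python3 - <<'E'
import cv2
cv2.imwrite('pics/c6.png',cv2.resize(cv2.imread('pics/top_m.png')[160:300,180:420],None,fx=3.3,fy=3.3,interpolation=2))
E
```

```text
t: 7.92
tcp_pos: [566.7, 97.1, 165.1]
tool_rot: [0.463, -3.106, -0.001]
ft_force: [0.2, 0.3, -0.3]
width: 0.1
grip_force: 0.0
tool ang 35.85280933965258 [ 0.     0.001 -1.   ] [566.9  98.5 165. ] [-0.1  0.7 -0.5] 7.9667
top 87 centroid [-40.4 -10.1] ang 32.816614337870476 line ang 33.71327747985332 extent 47.02775860740081
  tag [215. 197.] 87.8 -72.0
  tag [217. 218.] 94.1 -42.0
  tag [226. 222.] 82.6 -29.2
  tag [286. 223.] 87.8 71.9
  tag [265. 237.] 87.8 35.9
wrist 1 centroid [-14.5  -9.1] ang 50.95307713248897 line ang 18.8 extent 0.0
  tag [615. 248.] 85.6 35.6
  tag [532. 272.] 85.8 72.6
```

View pics/c6.png

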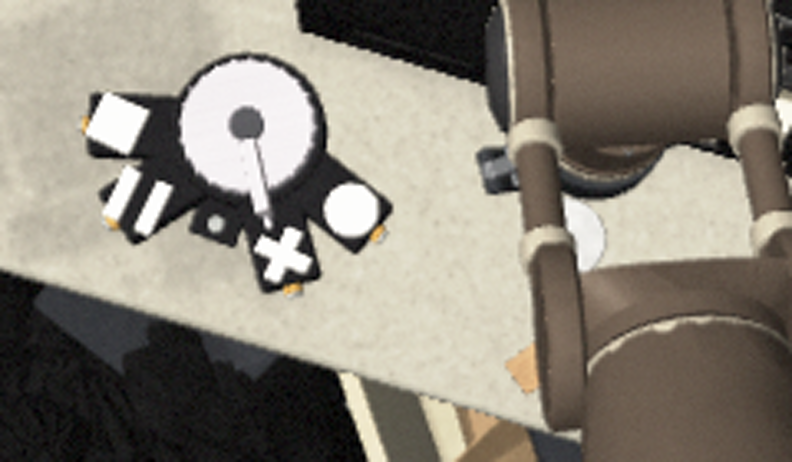

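The tab now points at about 33° against the cross at 36°, roughly 4–5 mm off at the tag. In the crop the nose (268,222) heads into the cross (283,255), so it's inside the tolerance with the hand off. Next, the button.

```bash
python3 -m pendant '[{"x":0.036,"y":-0.014,"z":0,"wx":0,"wy":0,"wz":0,"hand":0},{"x":0.072,"y":-0.028,"z":0,"wx":0,"wy":0,"wz":0,"hand":0},{"x":0.108,"y":-0.042,"z":0,"wx":0,"wy":0,"wz":0,"hand":0},{"x":0.1386,"y":-0.0536,"z":0,"wx":0,"wy":0,"wz":0,"hand":0},{"x":0.1386,"y":-0.0536,"z":0.04,"wx":0,"wy":0,"wz":0,"hand":0},{"x":0.1386,"y":-0.0536,"z":0.07,"wx":0,"wy":0,"wz":0,"hand":0},{"x":0.1386,"y":-0.0536,"z":0.087,"wx":0,"wy":0,"wz":0,"hand":0},{"x":0.1386,"y":-0.0536,"z":0.087,"wx":0,"wy":0,"wz":0,"hand":0},{"x":0.1386,"y":-0.0536,"z":0.087,"wx":0,"wy":0,"wz":0,"hand":0},{"x":0.1386,"y":-0.0536,"z":0.087,"wx":0,"wy":0,"wz":0,"hand":0}]'
python3 - <<'E'
from h import *
d=cam('wrist');save('w7.png',d['img'])
for _ in range(1): print(bot.observe()['tcp_pos'])
print(proj(d,[449.8,6.9,52]))
E
```

```text
t: 8.9
tcp_pos: [451.9, 7.9, 79.0]
tool_rot: [-0.472, 3.104, -0.0]
ft_force: [0.3, 0.4, -0.4]
width: -0.0
grip_force: 0.0
[452.30926352   7.7111028   79.46145834]
[[327.75487153 298.62774632]]
```

View pics/w7.png

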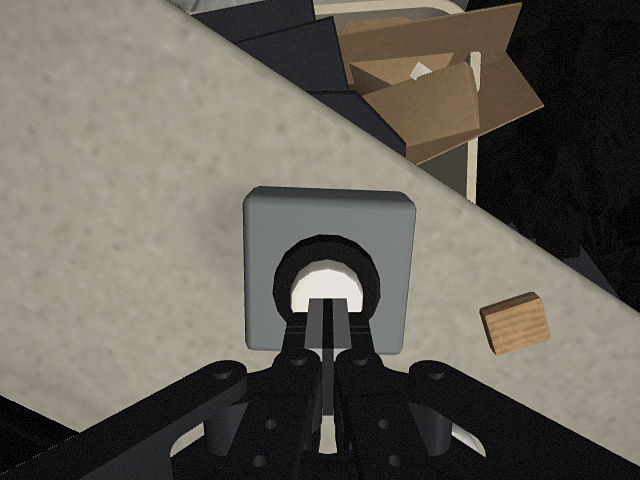

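The white cap, centred near (327,296), is right under the closed fingertips. I'll press in small steps.

```bash
python3 -m pendant '[{"x":0,"y":0,"z":0.006,"wx":0,"wy":0,"wz":0,"hand":0},{"x":0,"y":0,"z":0.01,"wx":0,"wy":0,"wz":0,"hand":0},{"x":0,"y":0,"z":0.012,"wx":0,"wy":0,"wz":0,"hand":0},{"x":0,"y":0,"z":0.014,"wx":0,"wy":0,"wz":0,"hand":0},{"x":0,"y":0,"z":0.016,"wx":0,"wy":0,"wz":0,"hand":0},{"x":0,"y":0,"z":0.016,"wx":0,"wy":0,"wz":0,"hand":0},{"x":0,"y":0,"z":0.016,"wx":0,"wy":0,"wz":0,"hand":0}]'
```

```text
t: 9.53
tcp_pos: [450.9, 7.2, 62.5]
tool_rot: [-0.469, 3.106, 0.0]
ft_force: [-0.8, 1.2, 3.6]
width: -0.3
grip_force: 1.7
```

Contact at 3.6 N, so it's partly in. I'll continue in 1 mm steps.

```bash
python3 -m pendant '[{"x":0,"y":0,"z":0.001,"wx":0,"wy":0,"wz":0,"hand":0},{"x":0,"y":0,"z":0.002,"wx":0,"wy":0,"wz":0,"hand":0},{"x":0,"y":0,"z":0.002,"wx":0,"wy":0,"wz":0,"hand":0},{"x":0,"y":0,"z":0.002,"wx":0,"wy":0,"wz":0,"hand":0}]'; python3 -m pendant '[{"x":0,"y":0,"z":0.0005,"wx":0,"wy":0,"wz":0,"hand":0},{"x":0,"y":0,"z":0.001,"wx":0,"wy":0,"wz":0,"hand":0},{"x":0,"y":0,"z":0.001,"wx":0,"wy":0,"wz":0,"hand":0},{"x":0,"y":0,"z":0.001,"wx":0,"wy":0,"wz":0,"hand":0}]'
```

```text
t: 9.87
tcp_pos: [450.9, 7.2, 60.4]
tool_rot: [-0.47, 3.106, 0.0]
ft_force: [-0.3, 0.3, 4.9]
width: 0.2
grip_force: 2.3
t: 10.2
tcp_pos: [450.9, 7.2, 60.0]
tool_rot: [-0.47, 3.106, 0.0]
ft_force: [-1.9, 1.0, 8.8]
width: -0.1
grip_force: 4.9
```

The force rose to 8.8 N with the TCP stopped at 60.0 mm, so the button is on its stop, fully in. Releasing and lifting away.

```bash
python3 -m pendant '[{"x":0,"y":0,"z":-0.01,"wx":0,"wy":0,"wz":0,"hand":0},{"x":0,"y":0,"z":-0.04,"wx":0,"wy":0,"wz":0,"hand":0},{"x":0,"y":0,"z":-0.08,"wx":0,"wy":0,"wz":0,"hand":0},{"x":0,"y":0,"z":-0.12,"wx":0,"wy":0,"wz":0,"hand":0},{"x":0,"y":0,"z":-0.12,"wx":0,"wy":0,"wz":0,"hand":0},{"x":0,"y":0,"z":-0.12,"wx":0,"wy":0,"wz":0,"hand":0},{"x":0,"y":0,"z":-0.12,"wx":0,"wy":0,"wz":0,"hand":0}]'; python3 m.py 2>&1|grep '^top'
python3 - <<'E'
from h import *
d=cam('wrist');P=cloud(d);r=np.hypot(P[...,0]-450,P[...,1]-7);m=(r<22)&(d['img'].min(2)>180)&(P[...,2]<70);print('cap z',np.median(P[m][:,2]),m.sum())
E
```

```text
t: 10.78
tcp_pos: [450.1, 7.0, 179.0]
tool_rot: [0.47, -3.106, 0.0]
ft_force: [-0.8, 0.6, -0.9]
width: -0.1
grip_force: 0.0
top 94 centroid [-39.1  -9.8] ang 32.88998240669199 line ang 33.08301515798146 extent 46.89121022068471
cap z 52.705984828538426 1537
```

The tab is unmoved, the cap is out again and the arm is clear.

```bash
python3 -c "
from workcell import bot
print(bot.finish_job())"
```

```text
the job is handed in; nothing more can be done
None
```

The job is handed in: the tab points at the cross tag about 3° (roughly 5 mm) off centre, inside the 10 mm limit, the feed button was then pressed fully in and is out again, and no loose thing was touched; the hand-in returned no verdict.

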